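# Bolt the sample chamber and hold its shutter open at the mark

### The arm

A 6-joint arm with a two-finger parallel gripper is mounted at the origin on the work surface. World frame = base frame: x ahead of the robot, y to its left, z up, the work surface at z = 0. Lengths are in m, angles in rad, forces in N, time in s.
With the tool pointing down it reaches from about 0.375 to 0.925 m from the base axis. Payload 5.7 kg.
Tool frame: the origin (TCP) lies on the centre line of the jaws, within the pads' length; the fingertips stand 25 mm ahead of it and the grasp point (between the pads) lies 6 mm ahead of it (bot.nose_length is the distance from the TCP to the fingertips, in m); z points along the fingers, y is the line along which they close (so a half turn about z gives the same grasp; the last joint's range is limited). The gripper opens to 85 mm and grips with 20 to 120 N. Pads are 22 mm wide; open, the fingers measure 114 mm over their backs; the gripper's body (76 mm by 85 mm) begins 54 mm behind the grasp point. The pads swing forward as they close: fully open they stand 13 mm farther back than shut.
Start: joints at [-0.115, 0.359, 1.51, -0, 1.272, -0.115], TCP at [0.6, -0, 0.256] pointing down, gripper open.
Joint ranges: [-2.97, 2.97], [-1.01, 2.36], [0.21, 2.38], [-0.96, 4.11], [0.2, 2.71], [-2.98, 2.98]. Speed limits (rad/s): [2.39, 2.39, 3.14, 3.14, 3.14, 3.14].

### API

Orientations are given as a unit quaternion [x, y, z, w].
In Python, from bench import bot gives the robot as it stands.
- The arm moves only by the tool step_arm, never from a script. Its argument "series" is a list of rows, each a list of 6 numbers: the shift along the tool's x, y, z scaled (see below), then the turn, a rotation vector about the tool's x, y, z scaled (see below). In form: [[x, y, z, rx, ry, rz], ...]. A call has 1 to 10 rows; each row shifts and turns the commanded pose from where the row before left it, along the tool's axes as they then stand; what a row does not reach is not made up. The controller multiplies each number of a shift by 0.03 m and each number of a turn by 45 degrees. A row lasts 1/12 s, in which the tool goes at most 41.7 mm and 7.16 degrees, less where a joint would pass 70% of its speed; a pose out of reach is approached as far as the arm can. A call with a number of a shift or a turn outside -1 to 1 is refused whole. A call with a gripper value outside its range is refused whole. "claw" is the gripper's target within -1 to 1 (fully open at 1, half-way at 0, shut at -1), set as the call begins (left out, the last holds). The fingers move at their own pace and stop on an object; the grip force is fixed at half the most. Time passes only in rows, so rows that do not move let the fingers close. It gives the time, the measured TCP pose, the force, the opening and the grip force at its end, in the units of the state.
- bot.get_obs(): the state, without advancing time (a new reading comes with each control period).
- bot.snapshot(name): name is "scene" or "side" or "wrist"; returns the picture (480x640x3 uint8, blue, green, red); there is no depth.
- bot.calibration(name): a dict with "fx", "fy", "cx", "cy" (pixels), "position" and "attitude" of the camera in the world. Camera axes: x right, y down, z forward; pixel columns grow to the right and rows downward; lengths in m; the calibration is good to about 2 mm. A picture is of the moment at which its call begins: read the wrist's pose just before it. calibration takes no time and is no camera call; for the wrist camera it gives the pose at the moment of the call.
- bot.finish_job(): hands the job in; it is judged then, once.
Trained networks look in the newest picture that a camera, given by its name, has taken for a name from the list of things; names that differ only in an ending like _2 or _b are one class to them, and where a whole thing is asked for, a point or a joint stands for the part that bears it (a point fixed in the world has none). Each returns a list of dicts, best first, with "score" (0 to 1); they miss things now and then, are a little off and sometimes report something else, mostly with a low value. They report only what shows in the picture. A call takes as long as a camera call.
- bot.recognise(label, camera): "extent" ([left, top, right, bottom] in pixels, round what is visible of it).
- bot.tip_of(label, camera): "centre" ([row, column] in pixels: a listed point, or the origin of a listed thing).
The state is a dict: "time": time; "joint_pos": joint angles; "joint_vel": joint speeds; "tau": joint torques, N m; "position": TCP position; "tool_rot": TCP orientation; "ft_force": force on the tool from outside, world axes, zero at the start; "torque": the same for the moment, N m; "opening": finger opening in m; "grip_force": force on a finger pad.
Only numpy, scipy, OpenCV 4.12 (cv2) and the standard library are available. Lean on these libraries where they do the work, as an engineer would, in place of code of your own. Each camera call takes 0.05 s, during which the arm holds its last target. There are 200 camera calls.

### The job

Bolt the lid of the sample chamber by sliding its barrel bolt fully home into the blue keeper, and only then pull the orange handle of the spring-return shutter out until its black pointer lines up with the red clip on the white rail. Keep it there for the exposure: finish while still gripping the handle, with the pointer at the clip and the bolt home. Leave everything else on the bench where it is.

Things in the scene. Friction and masses are not known exactly. Their poses are not given: they have to be found in the camera images.
- chamber: light-tight sample chamber fixed to the bench: cream box 200 (its x) x 240 (its y) x 110 mm high, grey lid (top at 116 mm). Origin: centre of its underside. Its -x side is the front, facing the robot (turned by up to 17 degrees); from its -y (right) side come the shutter and, at chamber x = +35 mm, a white guide rail 34 mm wide, top 82 mm above the bench, ending at chamber y = -300 mm.
- bolt (a joint): barrel bolt on the lid, a 10 mm steel rod sliding towards chamber -x (the front) into a blue keeper on the front deck. Value = travel in m: 0 fully drawn back, 0.045 fully home against its stop. It starts partly drawn back, stays where it is left and needs about 2 N to slide.
- bolt_knob (a point): centre of the bolt's upright black round knob, 16 mm across and 28 mm tall (this point 14 mm below its top, 159 mm above the bench), it moves with the bolt. Steel guides and the keeper below reach up to 138 mm above the bench.
- shutter: spring-return slide: aluminium blade 50 mm wide, 4 mm thick, with an orange upright handle plate at its outer end. Origin: blade underside below the handle, 81 mm above the bench, axes as the chamber's; shut it is at chamber (-40, -165) mm. It pulls out along chamber -y by up to 100 mm; the spring pulls it shut with 3.3 N when shut, plus 0.55 N per 10 mm.
- handle (a point): centre of the orange handle plate of the shutter: 50 mm along chamber x, 12 mm thick along chamber y, 52 mm tall (from 4 to 56 mm above the shutter's origin, so its top is 137 mm above the bench); 39 mm clear between it and the chamber's side when shut.
- pointer (a point): the shutter's index: on the line of its narrow black pointer bar (6 mm wide, at the handle's foot, pointing along chamber +x over the near half of the guide rail); this point, its tip, is 75 mm from the handle's centre towards chamber +x and moves with the shutter.
- mark (a point): the mark: centre of a red clip, 8 mm wide along chamber y, clamped on the far half of the white guide rail; axes as the chamber's. The pointer is at the mark when both have the same chamber y. In each start it is 35 to 75 mm further out than the shut pointer; it does not move.
- beaker: clear glass beaker, 64 mm across, 85 mm tall, standing on the bench behind the guide rail (loose, not to be disturbed). Origin: centre of its underside
- tin: flat round aluminium tin, 52 mm across, 22 mm tall, lying on the chamber's lid (loose, not to be disturbed). Origin: centre of its underside
- tip_box: blue pipette-tip box 85 x 70 mm, 55 mm tall, on the bench to the left of the chamber (loose, not to be disturbed). Origin: centre of its underside
- amber: amber glass bottle, 68 mm across, 150 mm tall, on the bench at the right (loose, not to be disturbed). Origin: centre of its underside
- white_jar: white plastic jar with red cap, 68 mm across, 100 mm tall, on the bench at the right (loose, not to be disturbed). Origin: centre of its underside
- reagent: clear glass bottle with blue cap, 60 mm across, 130 mm tall, on the bench at the right (loose, not to be disturbed). Origin: centre of its underside
- tape: flat yellow roll of tape, 100 mm across, 24 mm tall, lying on the bench at the left (loose, not to be disturbed). Origin: centre of its underside

How it is judged:
On the way, in this order (a step that is already met when the one before it is completed fails the run):
1. the bolt is fully home in its keeper (value of joint bolt above 0.04 m), for 0.3 s.
2. the robot's fingers hold the shutter with its pointer at the red clip, the bolt still home (y of pointer in the frame of mark between -0.005 and 0.005 m and contact force between the fingers and shutter above 1.5 N and value of joint bolt above 0.04 m), for 0.5 s.
At the end, for the whole second after the job is handed in: The bolt is within 5 mm of its stop (travel over 40 of 45 mm); the pointer is within 5 mm of the red clip along the rail and still; the robot's fingers bear on the shutter with more than 1.5 N, so that they hold it against its spring (all of step 2 and linear speed of shutter below 0.01 m/s); the arm keeps its last pose, push and grip.
It fails at once if the shutter is pulled out more than 15 mm while the lid is not bolted (y of pointer in the frame of chamber below -0.18 m and not (value of joint bolt above 0.036 m)).
It fails at once if a bystander on the bench is moved more than 20 mm (distance of any of beaker, tin, tip_box, amber, white_jar, reagent, tape from where it was at the start of the episode above 0.02 m).
It also fails if it takes over 45 s, if anything falls off the work surface, if the arm or the gripper's body presses on something with over 40 N, if the wrist force passes 120 N, or if a joint passes its speed limit or range.

## Working session

There is one attempt and no reset: what is moved stays moved. The work goes in short steps, Python scripts to look and compute and a tool call to move; the robot and the scene stay as the last step left them, time stands still between calls to the robot, and variables do not carry over. Pictures are saved under pics/ and viewed, at most 10 in all, crops included, and the job is handed in when it is done.

Besides the shell and the picture viewer there is one more tool, called after "Call:" as name([rows], argument=value, ...), one row to a line, values as JSON. step_arm: Moves the arm, as the interface text tells. Shifts and turns lie within -1 to 1; 1 stands for 0.03 m of shift or 45 degrees of turn. Its arguments: {"type":"object","properties":{"series":{"type":"array","items":{"type":"array","items":{"type":"number","minimum":-1,"maximum":1}}},"claw":{"type":"number"}},"required":["series"]}

```bash
mkdir -p pics; cat > h.py <<'E'
import numpy as np, cv2
from scipy.spatial.transform import Rotation as R
from bench import bot
def ray(cam,rc):
    c=bot.calibration(cam); a=np.array(c["attitude"],float)
    M=a if a.shape==(3,3) else R.from_quat(a).as_matrix()
    d=M@np.array([(rc[1]-c["cx"])/c["fx"],(rc[0]-c["cy"])/c["fy"],1.])
    return np.array(c["position"]),d
def atz(cam,rc,z):
    p,d=ray(cam,rc); return p+d*(z-p[2])/d[2]
E
python3 - <<'E'
from h import *
H=dict(bolt_knob=.159,handle=.111,pointer=.086,mark=.086,chamber=0,tin=.116,beaker=0,amber=0,white_jar=0,reagent=0,tip_box=0,tape=0)
ims=[]
for c in("scene","side"):
    im=bot.snapshot(c); cv2.imwrite(f"pics/{c}0.png",im)
    for l,z in H.items():
        for q in bot.tip_of(l,c)[:2]:
            print(c,l,round(q["score"],2),np.round(q["centre"]),np.round(atz(c,q["centre"],z),3))
print(bot.calibration("side"),bot.get_obs()["time"])
E
```

```text
scene bolt_knob 0.53 [201. 326.] [0.541 0.133 0.159]
scene bolt_knob 0.35 [357. 154.] [ 0.642 -0.429  0.159]
scene handle 0.95 [249. 270.] [ 0.537 -0.057  0.111]
scene pointer 0.9 [272. 289.] [ 0.612 -0.059  0.086]
scene mark 0.72 [227. 304.] [0.52  0.074 0.086]
scene mark 0.52 [279. 288.] [ 0.626 -0.076  0.086]
scene tin 0.65 [230. 304.] [0.549 0.049 0.116]
scene beaker 0.96 [323. 318.] [ 0.727 -0.068 -0.   ]
scene amber 0.94 [356. 152.] [ 0.528 -0.413  0.   ]
scene white_jar 0.79 [378. 183.] [ 0.627 -0.39   0.   ]
scene white_jar 0.41 [257. 267.] [ 0.47  -0.024  0.   ]
scene reagent 0.88 [331. 131.] [ 0.432 -0.416  0.   ]
scene tip_box 0.77 [209. 359.] [0.51  0.307 0.   ]
scene tip_box 0.68 [324. 320.] [ 0.732 -0.066  0.   ]
scene tape 0.92 [175. 405.] [0.497 0.544 0.   ]
scene tape 0.33 [269. 292.] [ 0.552 -0.003  0.   ]
side bolt_knob 0.56 [202. 283.] [0.54  0.141 0.159]
side bolt_knob 0.3 [395. 435.] [ 0.568 -0.43   0.159]
side handle 0.91 [272. 322.] [ 0.539 -0.061  0.111]
side pointer 0.62 [259. 344.] [ 0.612 -0.038  0.086]
side mark 0.5 [203. 283.] [0.565 0.202 0.086]
side mark 0.38 [271. 358.] [ 0.622 -0.085  0.086]
side chamber 0.64 [250. 289.] [0.536 0.113 0.   ]
side tin 0.85 [235. 301.] [0.546 0.057 0.116]
side amber 0.95 [424. 400.] [ 0.531 -0.409  0.   ]
side white_jar 0.97 [391. 435.] [ 0.639 -0.388  0.   ]
side reagent 0.9 [453. 359.] [ 0.425 -0.416  0.   ]
side tip_box 0.67 [204. 253.] [0.522 0.318 0.   ]
side tape 0.74 [270. 324.] [0.585 0.01  0.   ]
side tape 0.7 [161. 215.] [0.492 0.549 0.   ]
{'fx': 477.1468136932267, 'fy': 477.1468136932267, 'cx': 322.49356167323697, 'cy': 237.8257276444492, 'position': array([ 0.21668255, -0.61971628,  1.00647735]), 'attitude': array([ 0.91025186, -0.23549404,  0.09054971, -0.32830604])} 1.3
```

View pics/scene0.png

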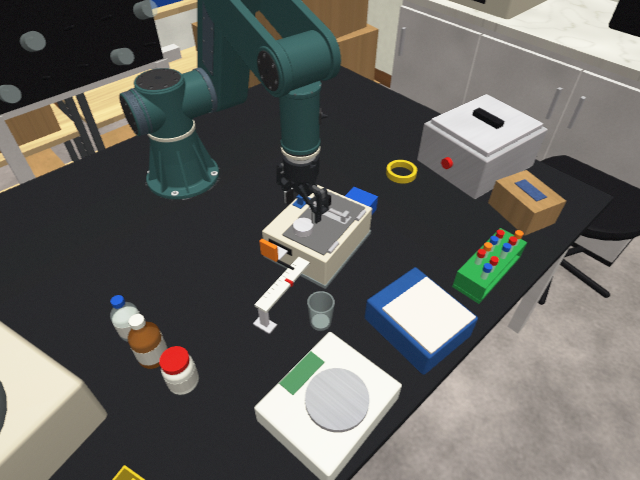

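View pics/side0.png

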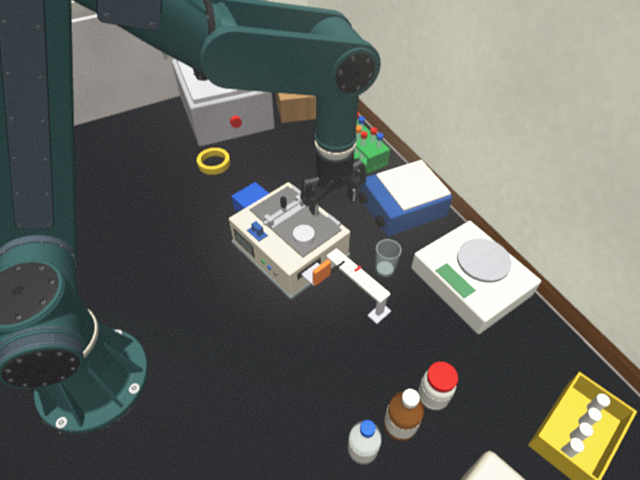

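```bash
python3 - <<'E'
from h import *
H=dict(bolt_knob=.159,handle=.111,pointer=.086,mark=.086,tin=.116)
c="wrist"
im=bot.snapshot(c); cv2.imwrite("pics/w0.png",im)
for l,z in H.items():
    for q in bot.tip_of(l,c)[:2]:
        print(c,l,round(q["score"],2),np.round(q["centre"]),np.round(atz(c,q["centre"],z),3))
k=bot.calibration(c);print(k, bot.get_obs()["tool_rot"])
s=cv2.resize(cv2.imread("pics/side0.png")[170:330,210:410],None,fx=3.8,fy=3.7,interpolation=cv2.INTER_CUBIC);cv2.imwrite("pics/sc.png",s)
E
```

```text
wrist handle 0.7 [315. 236.] [ 0.539 -0.061  0.111]
wrist pointer 0.6 [274. 334.] [ 0.611 -0.04   0.086]
wrist mark 0.5 [315. 359.] [ 0.631 -0.075  0.086]
wrist tin 0.97 [169. 239.] [0.549 0.045 0.116]
{'fx': 407.1255511458982, 'fy': 407.1255511458982, 'cx': 319.9072123613009, 'cy': 242.62604101085347, 'position': array([0.59985194, 0.08298881, 0.37478816]), 'attitude': array([ 9.86872712e-01,  4.58171017e-04, -5.56805465e-05,  1.61499341e-01])} [ 7.07100715e-01  7.07112846e-01 -2.56969016e-05 -3.93303577e-05]
```

View pics/w0.png

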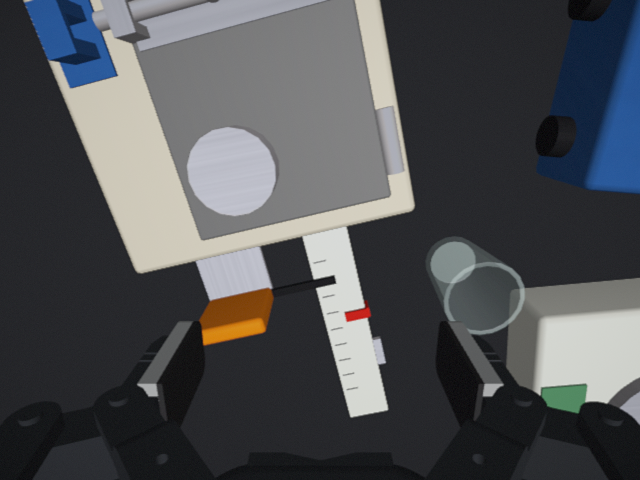

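View pics/sc.png

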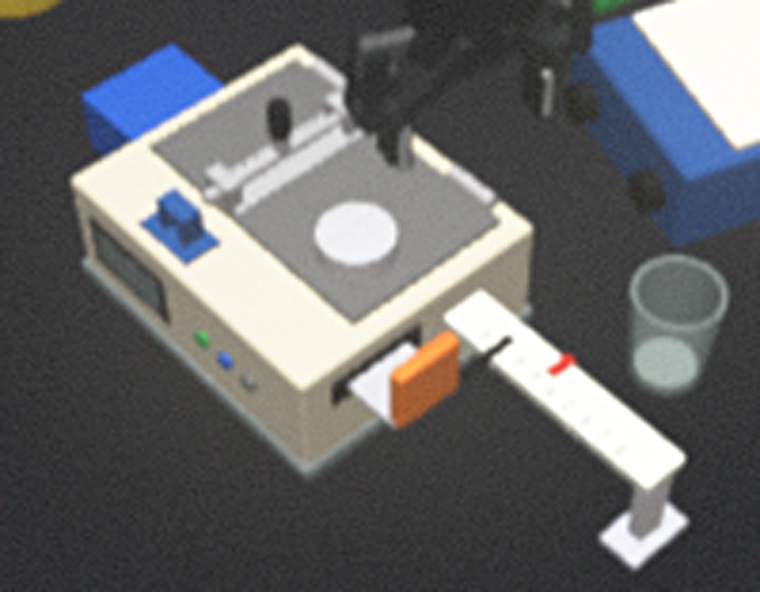

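```bash
python3 - <<'E'
from h import *
w=lambda c,r,z:atz("wrist",(r,c),z)
for a,b,z in(((303,235),(350,417),.082),((347,227),(387,411),.082),((137,272),(413,210),.110),((202,240),(390,197),.116)):
    A,B=w(*a,z),w(*b,z);d=B-A;print(A.round(4),B.round(4),np.degrees(np.arctan2(d[1],d[0])))
print(w(334,280,.086),w(357,313,.086),w(236,318,.137), w(272,292,.137),w(202,324,.137))
# knob from scene & side triangulation
ps=[ray("scene",(201,326)),ray("side",(202,283.4))]
A=np.zeros((3,3));b=np.zeros(3)
for p,d in ps:
    d=d/np.linalg.norm(d);P=np.eye(3)-np.outer(d,d);A+=P;b+=P@p
print(np.linalg.solve(A,b))
E
```

```text
[ 0.5871 -0.0094  0.082 ] [ 0.6267 -0.1785  0.082 ] -76.82883641708005
[ 0.6201 -0.0031  0.082 ] [ 0.6591 -0.172   0.082 ] -77.0006361049699
[ 0.4712 -0.028   0.11  ] [0.662 0.017 0.11 ] 13.264901015406634
[ 0.521  -0.0023  0.116 ] [0.6451 0.0271 0.116 ] 13.308951057102522
[ 0.61077305 -0.04456917  0.086     ] [ 0.62938755 -0.07309464  0.086     ] [ 0.54476713 -0.04929235  0.137     ] [ 0.56911404 -0.03047472  0.137     ] [ 0.52201393 -0.05377565  0.137     ]
[0.54023594 0.13580322 0.15944305]
```

Call:
step_arm([
  [0.6,-0.3,0,0,0,0.155],
  [0.6,-0.3,0,0,0,0.155],
  [0.6,-0.3,0,0,0,0.155],
  [0.5,0,0,0,0,0.155],
  [0.5,0,0,0,0,0.155],
  [0,0,0,0,0,0.155],
  [0,0,0,0,0,0.155],
  [0,0,0,0,0,0.155],
  [0,0,0,0,0,0.155],
  [0,0,0,0,0,0.155],
], claw=0)

```text
time: 2.43
position: [0.5922, 0.084, 0.2563]
tool_rot: [0.985, 0.173, -0.0, -0.0]
ft_force: [0.5, -0.8, 0.6]
opening: 0.0425
grip_force: 0.0
```

Call:
step_arm([
  [0,0,0,0,0,0.157],
  [0,0,0,0,0,0],
  [0,0,0,0,0,0],
])

```text
time: 2.68
position: [0.5922, 0.0839, 0.2563]
tool_rot: [0.993, 0.117, -0.0, 0.0]
ft_force: [0.1, -0.3, 0.3]
opening: 0.0427
grip_force: 0.0
```

```bash
cat >> h.py <<'E'
ex=np.array([.9736,.2284,0]);ey=np.array([-.2284,.9736,0])
def need(t):
    o=bot.get_obs();d=np.array(t)-o["position"];M=R.from_quat(o["tool_rot"]).as_matrix()
    print("pos",o["position"].round(4),"axes x",M[:,0].round(3),"y",M[:,1].round(3),"units",(M.T@d/.03).round(2),"t",o["time"],"op",o["opening"])
E
python3 - <<'E'
from h import *
need([.540,.136,.172])
im=bot.snapshot("wrist");cv2.imwrite("pics/w1.png",im)
for l,z in(("bolt_knob",.159),):
    for q in bot.tip_of(l,"wrist")[:2]: print(l,q["score"],q["centre"],atz("wrist",q["centre"],z).round(4))
E
```

```text
pos [0.5922 0.0839 0.2563] axes x [ 0.973  0.232 -0.   ] y [ 0.232 -0.973  0.   ] units [-1.29 -2.09  2.81] t 2.6833 op 0.04269415640646757
bolt_knob 0.76 [314.2, 210.7] [0.5425 0.1397 0.159 ]
```

View pics/w1.png

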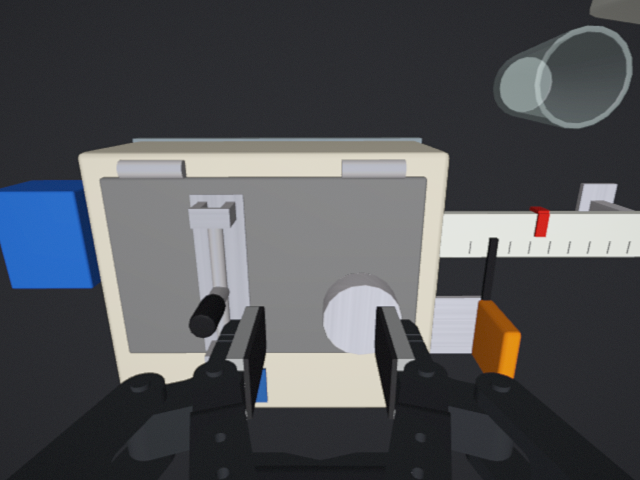

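Call:
step_arm([
  [-0.42,-0.72,0,0,0,0],
  [-0.42,-0.72,0,0,0,0],
  [-0.4,-0.71,0,0,0,0],
  [0,0,0.7,0,0,0],
  [0,0,0.7,0,0,0],
  [0,0,0.7,0,0,0],
  [0,0,0.7,0,0,0],
  [0,0,0,0,0,0],
])

```text
time: 3.45
position: [0.5385, 0.1379, 0.1687]
tool_rot: [0.993, 0.116, -0.003, 0.0]
ft_force: [-0.1, -0.1, -0.2]
opening: 0.0425
grip_force: 0.0
```

Call:
step_arm([
  [0,0,0,0,0,0],
  [0,0,0,0,0,0],
  [0,0,0,0,0,0],
  [0,0,0,0,0,0],
  [0,0,0,0,0,0],
  [0,0,0,0,0,0],
], claw=-1)

```text
time: 3.95
position: [0.5417, 0.1398, 0.1736]
tool_rot: [0.993, 0.115, 0.001, -0.001]
ft_force: [-0.3, 6.3, -2.7]
opening: 0.0139
grip_force: 58.5
```

Call:
step_arm([
  [-0.12,0,0,0,0,0],
  [-0.12,0,0,0,0,0],
  [-0.12,0,0,0,0,0],
  [0,0,0,0,0,0],
])

```text
time: 4.28
position: [0.5309, 0.1372, 0.1736]
tool_rot: [0.993, 0.115, 0.001, -0.001]
ft_force: [-1.7, 6.9, -4.1]
opening: 0.0142
grip_force: 58.8
```

```bash
python3 - <<'E'
from h import *
need([.541,.138,.172])
im=bot.snapshot("wrist");cv2.imwrite("pics/w2.png",im)
for c in("wrist","scene","side"):
  if c!="wrist":bot.snapshot(c)
  for q in bot.tip_of("bolt_knob",c)[:2]: print(c,q["score"],q["centre"],atz(c,q["centre"],.159).round(4))
E
```

```text
pos [0.5309 0.1372 0.1736] axes x [0.974 0.228 0.002] y [ 0.228 -0.974 -0.002] units [0.34 0.05 0.06] t 4.2833 op 0.014174873429608062
wrist 0.62 [335.3, 322.0] [0.5316 0.1376 0.159 ]
wrist 0.55 [191.2, 95.6] [0.5673 0.2232 0.159 ]
scene 0.61 [197.3, 323.8] [0.5267 0.1391 0.159 ]
side 0.7 [205.7, 277.8] [0.5233 0.1346 0.159 ]
```

View pics/w2.png

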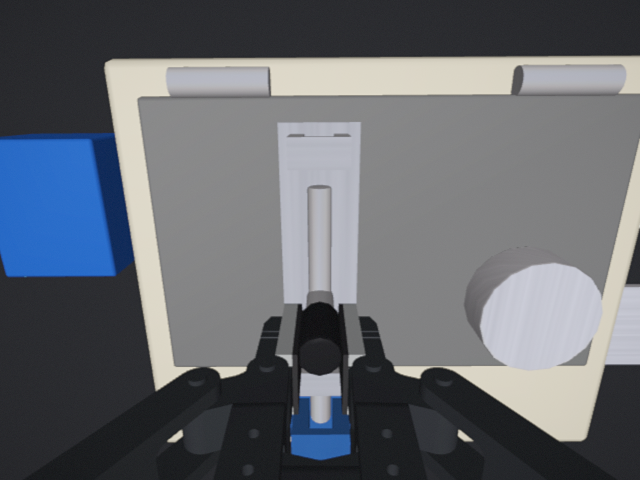

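The knob (320, 340) is gripped between the pads, and the rod has slid forward towards the blue keeper (320, 430). I'll continue until the stop.

Call:
step_arm([
  [-0.12,0,0,0,0,0],
  [-0.12,0,0,0,0,0],
  [-0.12,0,0,0,0,0],
  [0,0,0,0,0,0],
])

```text
time: 4.92
position: [0.5203, 0.1347, 0.1736]
tool_rot: [0.993, 0.115, 0.001, -0.001]
ft_force: [-0.9, 6.6, -3.0]
opening: 0.014
grip_force: 58.8
```

Call:
step_arm([
  [-0.1,0,0,0,0,0],
  [-0.1,0,0,0,0,0],
  [0,0,0,0,0,0],
])

```text
time: 5.17
position: [0.5147, 0.1333, 0.1737]
tool_rot: [0.993, 0.115, 0.001, -0.001]
ft_force: [-0.7, 6.9, -2.8]
opening: 0.014
grip_force: 58.7
```

Call:
step_arm([
  [-0.1,0,0,0,0,0],
  [-0.1,0,0,0,0,0],
  [0,0,0,0,0,0],
])

```text
time: 5.42
position: [0.5089, 0.1319, 0.1736]
tool_rot: [0.993, 0.115, 0.001, -0.001]
ft_force: [-1.7, 5.6, -2.7]
opening: 0.014
grip_force: 58.7
```

Call:
step_arm([
  [-0.1,0,0,0,0,0],
  [-0.1,0,0,0,0,0],
  [0,0,0,0,0,0],
])

```text
time: 5.67
position: [0.5065, 0.1313, 0.1738]
tool_rot: [0.993, 0.115, 0.005, -0.002]
ft_force: [8.9, 9.1, -13.6]
opening: 0.0139
grip_force: 58.7
```

Call:
step_arm([
  [-0.1,0,0,0,0,0],
  [0,0,0,0,0,0],
  [0,0,0,0,0,0],
])

```text
time: 5.92
position: [0.5063, 0.1313, 0.1739]
tool_rot: [0.993, 0.115, 0.007, -0.002]
ft_force: [14.1, 12.2, -19.9]
opening: 0.014
grip_force: 58.8
```

Call:
step_arm([
  [0.1,0,0,0,0,0],
  [0,0,0,0,0,0],
  [0,0,0,0,0,0],
  [0,0,0,0,0,0],
  [0,0,-0.6,0,0,0],
  [0,0,-0.7,0,0,0],
  [0,0,-0.7,0,0,0],
  [0,0,-0.7,0,0,0],
  [0,0,0,0,0,0],
], claw=0)

```text
time: 6.67
position: [0.5049, 0.1292, 0.2577]
tool_rot: [0.993, 0.115, 0.004, 0.0]
ft_force: [1.6, -0.3, 0.1]
opening: 0.0426
grip_force: 0.0
```

Call:
step_arm([
  [0,0.8,0,0,0,0],
  [0,0.8,0,0,0,0],
  [0,0.8,0,0,0,0],
  [0,0.8,0,0,0,0],
  [0,0.8,0,0,0,0],
  [0,0.8,0,0,0,0],
  [0,0,0,0,0,0],
  [0,0,0,0,0,0],
  [0,0,0,0,0,0],
])

```text
time: 7.42
position: [0.5348, -0.0108, 0.2529]
tool_rot: [0.993, 0.115, -0.001, -0.0]
ft_force: [-0.3, -0.3, -0.6]
opening: 0.0428
grip_force: 0.0
```

```bash
python3 - <<'E'
from h import *
need([.538,-.0605,.125])
im=bot.snapshot("wrist");cv2.imwrite("pics/w3.png",im)
for l,z in(("bolt_knob",.159),("handle",.111),("pointer",.086),("mark",.086)):
    for q in bot.tip_of(l,"wrist")[:2]: print(l,round(q["score"],2),np.round(q["centre"]),atz("wrist",q["centre"],z).round(4))
E
```

```text
pos [ 0.5348 -0.0108  0.2529] axes x [ 0.974  0.227 -0.001] y [ 0.227 -0.974 -0.001] units [-0.27  1.64  4.26] t 7.4167 op 0.04282164016274801
bolt_knob 0.81 [251.  55.] [0.5063 0.1353 0.159 ]
handle 0.63 [248. 395.] [ 0.5375 -0.0609  0.111 ]
pointer 0.7 [128. 391.] [ 0.6116 -0.0402  0.086 ]
mark 0.83 [114. 446.] [ 0.6288 -0.0736  0.086 ]
```

View pics/w3.png

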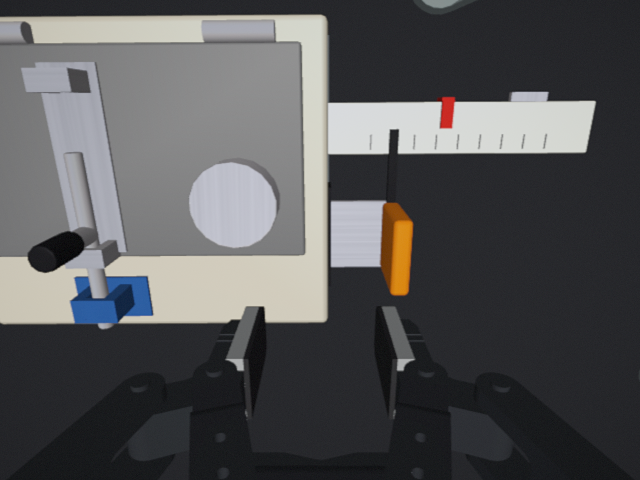

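Call:
step_arm([
  [-0.09,0.55,0,0,0,0],
  [-0.09,0.55,0,0,0,0],
  [-0.09,0.55,0,0,0,0],
  [0,0,0.6,0,0,0],
  [0,0,0.6,0,0,0],
  [0,0,0.6,0,0,0],
  [0,0,0.6,0,0,0],
  [0,0,0,0,0,0],
  [0,0,0,0,0,0],
])

```text
time: 8.42
position: [0.5382, -0.0605, 0.1807]
tool_rot: [0.993, 0.115, -0.001, -0.0]
ft_force: [0.7, -0.6, 0.2]
opening: 0.0425
grip_force: 0.0
```

```bash
python3 - <<'E'
from h import *
need([.5378,-.061,.127])
E
```

```text
pos [ 0.5382 -0.0605  0.1807] axes x [ 0.973  0.229 -0.002] y [ 0.229 -0.973 -0.001] units [-0.01  0.02  1.79] t 8.4167 op 0.0424812037405898
```

Call:
step_arm([
  [0,0,0.45,0,0,0],
  [0,0,0.45,0,0,0],
  [0,0,0.45,0,0,0],
  [0,0,0.45,0,0,0],
  [0,0,0,0,0,0],
  [0,0,0,0,0,0],
])

```text
time: 8.92
position: [0.5393, -0.061, 0.128]
tool_rot: [0.993, 0.115, 0.0, 0.0]
ft_force: [0.4, 0.6, 1.0]
opening: 0.0428
grip_force: 0.0
```

Call:
step_arm([
  [0,0,0,0,0,0],
  [0,0,0,0,0,0],
  [0,0,0,0,0,0],
  [0,0,0,0,0,0],
  [0,0,0,0,0,0],
  [0,0,0,0,0,0],
], claw=-1)

```text
time: 9.42
position: [0.5398, -0.0609, 0.1287]
tool_rot: [0.993, 0.115, 0.001, 0.0]
ft_force: [-0.9, 2.2, 6.6]
opening: 0.0112
grip_force: 58.7
```

Call:
step_arm([
  [0,0.2,0,0,0,0],
  [0,0.2,0,0,0,0],
  [0,0.2,0,0,0,0],
  [0,0.2,0,0,0,0],
  [0,0.2,0,0,0,0],
  [0,0.15,0,0,0,0],
  [0,0,0,0,0,0],
  [0,0,0,0,0,0],
  [0,0,0,0,0,0],
])

```text
time: 10.17
position: [0.5477, -0.0941, 0.1287]
tool_rot: [0.993, 0.115, 0.001, -0.0]
ft_force: [0.5, 5.7, 6.9]
opening: 0.0113
grip_force: 58.8
```

```bash
python3 - <<'E'
from h import *
o=bot.get_obs();print((o["position"]-np.array([.5398,-.0609,.1287]))@ey)
im=bot.snapshot("wrist");cv2.imwrite("pics/w4.png",im);P={}
for c in("wrist","scene","side"):
  if c!="wrist":bot.snapshot(c)
  for l,z in(("bolt_knob",.159),("pointer",.086),("mark",.086)):
    for q in bot.tip_of(l,c)[:1]:
        P[l]=atz(c,q["centre"],z);print(c,l,round(q["score"],2),np.round(q["centre"]),P[l].round(4))
  print("mark-pointer y",(P["mark"]-P["pointer"])@ey)
E
```

```text
-0.034095739890868934
wrist pointer 0.86 [127. 319.] [ 0.6198 -0.0756  0.086 ]
wrist mark 0.93 [102. 323.] [ 0.6289 -0.0749  0.086 ]
mark-pointer y -0.001407649574916507
scene bolt_knob 0.62 [197. 317.] [0.5118 0.1272 0.159 ]
scene pointer 0.92 [277. 283.] [ 0.6135 -0.0802  0.086 ]
scene mark 0.39 [278. 287.] [ 0.6206 -0.074   0.086 ]
mark-pointer y 0.004411128107925236
side bolt_knob 0.74 [207. 271.] [0.5073 0.138  0.159 ]
side mark 0.58 [270. 356.] [ 0.6205 -0.0814  0.086 ]
mark-pointer y -0.0027443227665013754
```

View pics/w4.png

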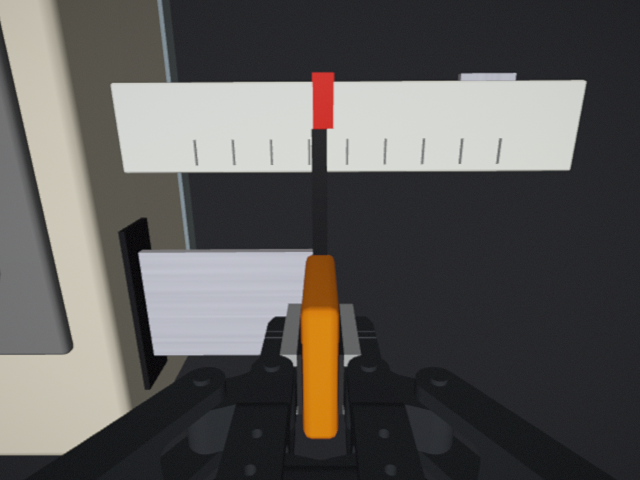

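The pointer bar is centred at column 319 and the red clip at column 323, seen from straight above. That is about 1.4 mm short, so I'll nudge it and hold.

Call:
step_arm([
  [0,0.045,0,0,0,0],
  [0,0,0,0,0,0],
  [0,0,0,0,0,0],
  [0,0,0,0,0,0],
  [0,0,0,0,0,0],
  [0,0,0,0,0,0],
  [0,0,0,0,0,0],
  [0,0,0,0,0,0],
  [0,0,0,0,0,0],
  [0,0,0,0,0,0],
])

```text
time: 11.6
position: [0.548, -0.0952, 0.1286]
tool_rot: [0.993, 0.115, 0.001, -0.0]
ft_force: [-0.6, 4.9, 6.3]
opening: 0.0112
grip_force: 58.8
```

```bash
python3 - <<'E'
from h import *
bot.snapshot("wrist")
P=[atz("wrist",bot.tip_of(l,"wrist")[0]["centre"],.086) for l in("pointer","mark")]
d=(P[1]-P[0])@ey;o=bot.get_obs();print(d,o["grip_force"],np.abs(o["joint_vel"]).max())
if abs(d)<.002 and o["grip_force"]>20: print(bot.finish_job())
E
```

```text
-0.0008749067778475227 58.75455379486084 0.0015609345448937134
the job is handed in; nothing more can be done
None
```

I slid the bolt home against its stop, then pulled the shutter out to the red clip. I handed the job in with the handle still gripped at about 59 N and the pointer measured within about 1 mm of the clip; the hand-in gave no verdict.

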